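# Pack the bean moisture meter into the fitted case

### The job

Pick up the handheld bean moisture meter (teal T-shaped body with a cream grip block on top) and press it upright into the T-shaped cutout of the open case, wide head in the wide end, until it is fully home with its teal body level with the top of the insert; then let go. Leave the pocket scale and the round tin where they are.

Things in the scene. Friction and masses are not known exactly. Their poses are not given: they have to be found in the camera images.
- meter_mid (a point): Bean moisture meter, loose, 0.15-0.31 kg. Teal body 112 (x) x 46 (y) x 30 mm high, with a head 76 mm wide (y) over its last 32 mm at the +x end. On the middle of the body a cream grip block 60 (x) x 32 (y) mm, 30 to 66 mm above the underside: grasp it across the 32 mm. This point: centre line, 33 mm above the underside; x to the wide head, z up.
- cutout (a point): T cutout in the fixed case's dark insert. Point: its centre, level with the insert's top (36 mm over the counter); x to its wide end, z up. 132 mm long, 68 wide (98 over the last 52 at +x), 30 deep: 10-11 mm spare round the meter. Two orange sprung cheeks narrow it to 41 mm, grip the body and resist until pushed with 5-20 N. Fully home, the meter's mid point is 3 mm above this point.
- tin: Round red tin with a brass clip-on lid, 71 mm diameter, 72 mm high, loose; a bystander to leave alone. Origin at the centre of its underside.
- scale: Flat dark pocket scale with a steel plate, 110 by 70 by 21 mm high, loose; a bystander to leave alone. Origin at the centre of its underside.
Mind the look-alikes: they are no part of the job. Leave any green or orange look-alike of the part that bears meter_mid alone.

How it is judged:
By the outcome, as a careful person would: the job done as asked, in the order asked, and still so for the second after the job is handed in, with the robot touching nothing.
It also fails if it takes over 32 s, if anything falls off the work surface, if the arm or the gripper's body presses on something with over 40 N, if the wrist force passes 120 N, or if a joint passes its speed limit or range.

### The arm

A 6-joint arm with a two-finger parallel gripper is mounted at the origin on the work surface. World frame = base frame: x ahead of the robot, y to its left, z up, the work surface at z = 0. Lengths are in mm, angles in degrees, forces in N, time in s.
With the tool pointing down it reaches from about 350 to 850 mm from the base axis. Payload 8.1 kg.
Tool frame: the origin (TCP) lies at the very end of the fingers, on their centre line; the grasp point (between the pads) lies 19 mm behind it (r.grip_depth is the distance from the TCP to the grasp point, in mm); z points along the fingers, y is the direction in which the jaws open and shut (so a half turn about z gives the same grasp; the last joint's range is limited). The gripper opens to 85 mm and grips with 20 to 120 N. Pads are 22 mm wide; open, the fingers measure 114 mm over their backs; the gripper's body (76 mm by 85 mm) begins 54 mm behind the grasp point. The pads swing forward as they close: fully open they stand 13 mm farther back than shut.
Start: joints at [70.394, 7.471, 85.268, -0, 87.261, -4.893], TCP at [152.37, 580.335, 231.292] pointing down, gripper open.
Joint ranges: [-169.43, 169.43], [-51.17, 129.36], [1.28, 143.12], [-76.62, 256.62], [0, 156.53], [-152.29, 152.29]. Speed limits (degrees/s): [136.94, 136.94, 159.86, 180, 180, 180].

### API

Orientations are given as [roll, pitch, yaw] about the fixed x, y, z axes, in that order (R = Rz(yaw) Ry(pitch) Rx(roll)).
In Python, from bench import status, viewer, hand_in, r gives the robot as it stands.
- The arm moves only by the shell command python3 -m crank 'ROWS' [OPENING] [FORCE]. ROWS is a JSON object of lists of equal length, an entry for each row: "slide": the shift along the tool's x, y, z in m, a list of three; "twist": the turn about the tool's z in rad. A call has 1 to 8 rows; each row shifts and turns the commanded pose from where the row before left it, along the tool's axes as they then stand; what a row does not reach is not made up. A row lasts 1/10 s, in which the tool goes at most 50 mm and 8.59 degrees, less where a joint would pass 70% of its speed; a pose out of reach is approached as far as the arm can. A call with a gripper value outside its range is refused whole. OPENING is the closure, from 0 (fully open) to 1 (shut), set as the call begins (- or left out, the last holds). The fingers move at their own pace and stop on an object; FORCE is the grip in N (left out, the last holds). Time passes only in rows, so rows that do not move let the fingers close. It gives the time, the measured TCP pose, the force and the opening at its end, in the units of the state.
- status.sense(): the state, without advancing time (a new reading comes with each control period).
- viewer.snapshot(name): name is "scene" or "top"; returns a dict with "img" (400x640x3 uint8, red, green, blue), "fx", "fy", "cx", "cy" (pixels), "R" (3x3) and "t" (3): a world point X has camera coordinates R X + t. Camera axes: x right, y down, z forward; pixel columns grow to the right and rows downward; lengths in mm; the calibration is good to about 2 mm. A picture is of the moment at which its call begins. There is no depth.
- hand_in(): hands the job in, once; it reports no verdict.
The state is a dict: "time": time; "joint_pos": joint angles; "qd": joint speeds; "joint_efforts": joint torques, N m; "tool_pos": TCP position; "tcp_rot": TCP orientation; "ft_force": force on the tool from outside, world axes, zero at the start; "wrist_torque": the same for the moment, N m; "finger_gap": finger opening in mm.
Only numpy, scipy, OpenCV 4.12 (cv2) and the standard library are available. Lean on these libraries where they do the work, as an engineer would, in place of code of your own. Each camera call takes 0.05 s, during which the arm holds its last target.

## Working session

There is one attempt and no reset: what is moved stays moved. The work goes in short steps, Python scripts to look and compute and a shell command to move; the robot and the scene stay as the last step left them, time stands still between calls to the robot, and variables do not carry over. Pictures are saved under pics/ and viewed, and the job is handed in when it is done.

```bash
mkdir -p pics; ls
python3 - <<'E'
from bench import status, viewer, r
import cv2
print(status.sense())
for n in ("scene","top"):
    s=viewer.snapshot(n); cv2.imwrite(f"pics/{n}0.png",s["img"][:,:,::-1])
    print(n,s["fx"],s["fy"],s["cx"],s["cy"],s["R"],s["t"])
E
```

```text
pics
{'time': 0.0, 'joint_pos': array([ 7.03929079e+01,  7.51613877e+00,  8.53318846e+01, -2.32130699e-03,
        8.72612149e+01, -4.89257895e+00]), 'qd': array([-0.00337102, -0.06586011, -0.05800945,  0.04392932,  0.02449924,
        0.15281049]), 'joint_efforts': array([-6.96423085e-04, -5.69436693e+01, -5.00522912e+01, -5.15249994e-04,
        1.58087374e-02, -2.94640472e-05]), 'tool_pos': array([152.1976049 , 579.78622242, 230.20872209]), 'tcp_rot': array([-1.79890962e+02, -7.00670632e-03,  1.65285593e+02]), 'ft_force': array([-0.48491617, -0.40693728,  0.38751463]), 'wrist_torque': array([-0.03711332,  0.0199477 ,  0.02084573]), 'finger_gap': 85.11319221673176}
scene 362.5326079491811 362.5326079491811 319.84341245892216 200.19905305485364 [[ 0.28554342  0.95825253  0.01473279]
 [ 0.63401174 -0.17735234 -0.75271194]
 [-0.71867522  0.2242727  -0.65818514]] [-207.32340677 -243.97711028 1126.40927513]
top 381.92469443512056 381.92469443512056 316.17860994507566 197.3145469910136 [[ 0.02361735 -0.99947685  0.02209614]
 [-0.98740716 -0.0267791  -0.15591659]
 [ 0.15642673 -0.01813555 -0.98752305]] [ 48.77762903 485.82555562 617.75057811]
```

View pics/scene0.png

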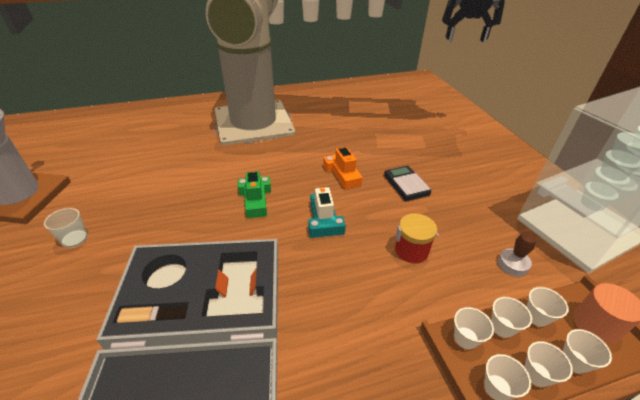

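View pics/top0.png

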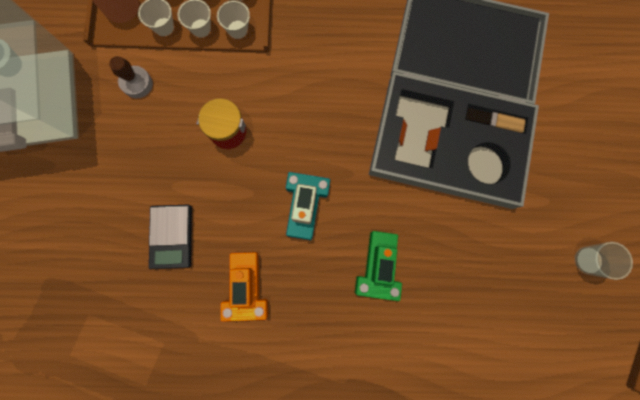

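Run:
```python
import cv2, numpy as np
a=cv2.imread("pics/top0.png"); b=cv2.imread("pics/scene0.png")
c=[cv2.resize(a[160:250,265:355],(400,400),interpolation=cv2.INTER_CUBIC),cv2.resize(a[80:180,370:470],(400,400),interpolation=cv2.INTER_CUBIC)]
cv2.imwrite("pics/z_top.png",np.hstack(c))
c=[cv2.resize(b[175:245,290:360],(400,400),interpolation=cv2.INTER_CUBIC),cv2.resize(b[245:335,195:285],(400,400),interpolation=cv2.INTER_CUBIC)]
cv2.imwrite("pics/z_scene.png",np.hstack(c))
```

```text
(no output)
```

View pics/z_top.png

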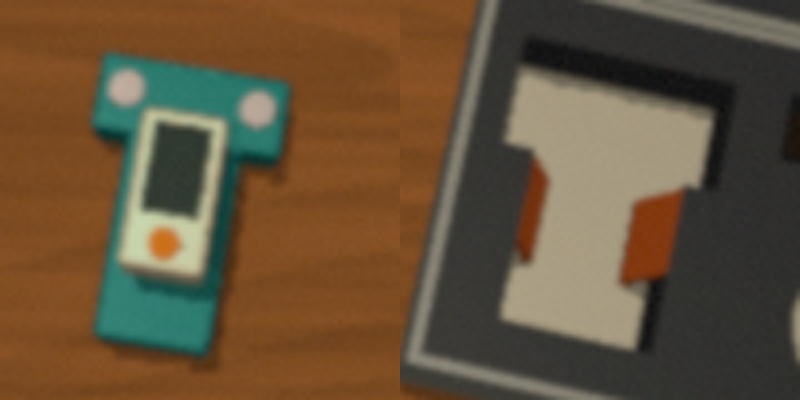

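View pics/z_scene.png

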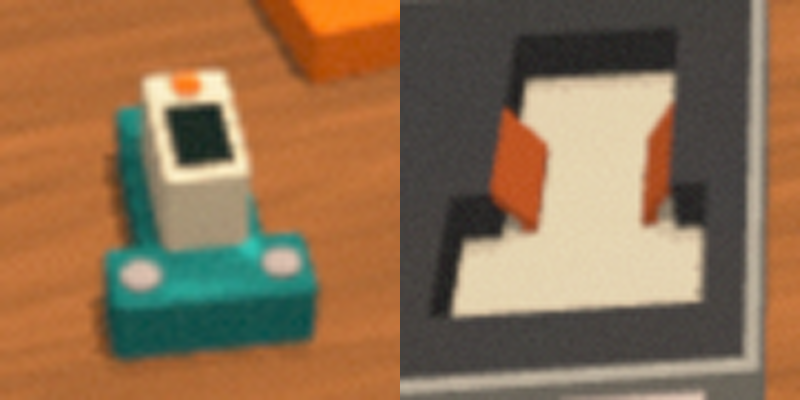

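```bash
cat > h.py <<'E'
import numpy as np
def ray(s,u,v,z):
    R=np.array(s["R"]);t=np.array(s["t"])
    d=R.T@np.array([(u-s["cx"])/s["fx"],(v-s["cy"])/s["fy"],1]);c=-R.T@t
    return c+d*(z-c[2])/d[2]
def zm(s,p,u0,v0,k,z):
    return np.array([ray(s,u0+(x+.5)/k-.5,v0+(y+.5)/k-.5,z) for x,y in p])
E
python3 - <<'E'
from h import *
from bench import viewer
T=viewer.snapshot("top");S=viewer.snapshot("scene")
np.set_printoptions(precision=1,suppress=True)
def ang(a,b): d=b-a; return np.degrees(np.arctan2(d[1],d[0]))
def show(n,P):
    print(n);print(P);print("ctr",P.mean(0),"edges",[ (round(float(np.linalg.norm(P[i]-P[(i+1)%len(P)])),1),round(float(ang(P[i],P[(i+1)%len(P)])),1)) for i in range(len(P))])
show("cream top",zm(T,[(140,108),(229,122),(205,275),(118,263)],265,160,400/90,66))
show("cream scene",zm(S,[(141,75),(227,72),(248,168),(158,180)],290,175,400/70,66))
show("head top view",zm(T,[(107,53),(290,85)],265,160,400/90,30))
show("tail top view",zm(T,[(97,333),(210,347)],265,160,400/90,30))
show("head scene",zm(S,[(107,310),(315,292)],290,175,400/70,30))
show("cut top",zm(T,[(125,38),(333,88),(251,353),(98,318)],370,80,4,36))
show("cut scene(tailL,tailR,headR,headL)",zm(S,[(118,36),(276,29),(304,302),(31,318)],195,245,400/90,36))
E
```

```text
cream top
[[501.4  95.2  66. ]
 [497.   62.1  66. ]
 [440.   69.5  66. ]
 [443.5 101.4  66. ]]
ctr [470.5  82.   66. ] edges [(33.4, -97.5), (57.5, 172.6), (32.1, 83.6), (58.2, -6.1)]
cream scene
[[440.7  71.5  66. ]
 [447.7 103.3  66. ]
 [501.7  94.   66. ]
 [499.2  61.1  66. ]]
ctr [472.3  82.5  66. ] edges [(32.6, 77.6), (54.8, -9.8), (33.0, -94.4), (59.4, 169.9)]
head top view
[[530.  110.2  30. ]
 [519.2  37.8  30. ]]
ctr [524.6  74.   30. ] edges [(73.2, -98.5), (73.2, 81.5)]
tail top view
[[420.  110.2  30. ]
 [415.7  66.7  30. ]]
ctr [417.8  88.4  30. ] edges [(43.7, -95.6), (43.7, 84.4)]
head scene
[[522.5  35.7  30. ]
 [534.2 110.2  30. ]]
ctr [528.3  72.9  30. ] edges [(75.5, 81.1), (75.5, -98.9)]
cut top
[[ 687.   -87.5   36. ]
 [ 666.3 -181.6   36. ]
 [ 542.4 -141.4   36. ]
 [ 556.3  -74.2   36. ]]
ctr [ 613.  -121.2   36. ] edges [(96.4, -102.4), (130.2, 162.0), (68.6, 78.4), (131.4, -5.8)]
cut scene(tailL,tailR,headR,headL)
[[ 544.  -139.6   36. ]
 [ 558.3  -75.    36. ]
 [ 690.5  -86.    36. ]
 [ 669.8 -181.4   36. ]]
ctr [ 615.6 -120.5   36. ] edges [(66.2, 77.5), (132.7, -4.8), (97.7, -102.3), (132.6, 161.6)]
```

```bash
python3 -m crank '{"slide":[[-0.02,-0.018,0],[-0.031,-0.0286,0],[-0.031,-0.0286,0],[-0.031,-0.0286,0],[-0.031,-0.0286,0],[-0.031,-0.0286,0],[-0.031,-0.0286,0],[-0.031,-0.0286,0]],"twist":[0,0,0,0,0,0,0,0]}' 0
cat >> h.py <<'E'
def go(x,y,z,yaw):
    from bench import status
    s=status.sense();p=s["tool_pos"];q=np.radians(s["tcp_rot"][2])
    d=np.array([x,y,z])-p
    print("t",s["time"],"pos",p.round(1),"rot",s["tcp_rot"].round(2),"F",s["ft_force"].round(1),"gap",round(s["finger_gap"],1))
    print("tool mm",round(d[0]*np.cos(q)+d[1]*np.sin(q),1),round(d[0]*np.sin(q)-d[1]*np.cos(q),1),round(-d[2],1),
      "twist rad",round(np.radians(-((yaw-np.degrees(q)+180)%360-180)),4),"total",np.linalg.norm(d).round(1))
E
python3 -c "
from h import *;go(471.5,82,110,172.2)"
```

```text
time: 1.0
tool_pos: [326.7, 307.6, 231.2]
tcp_rot: [180.0, 0.0, 165.3]
ft_force: [0.5, 0.8, -0.3]
finger_gap: 85.4
t 1.0 pos [326.7 307.6 231.2] rot [1.7999e+02 1.0000e-02 1.6530e+02] F [ 0.5  0.8 -0.3] gap 85.4
tool mm -197.3 -181.4 121.2 twist rad -0.1204 total 294.2
```

```bash
python3 -m crank '{"slide":[[-0.03,-0.0276,0.012],[-0.03,-0.0276,0.016],[-0.03,-0.0276,0.02],[-0.03,-0.0276,0.02],[-0.03,-0.0276,0.02],[-0.03,-0.0276,0.02],[-0.0173,-0.0158,0.013],[0,0,0]],"twist":[0,0,0,0,0,0,0,-0.12]}'
python3 -c "
from h import *
import cv2
from bench import viewer
s=viewer.snapshot('top');cv2.imwrite('pics/top1.png',s['img'][:,:,::-1])
s=viewer.snapshot('scene');cv2.imwrite('pics/scene1.png',s['img'][:,:,::-1])
go(471.5,82,38,172.2)"
```

```text
time: 1.8
tool_pos: [470.5, 80.7, 107.8]
tcp_rot: [-179.9, -0.2, 172.0]
ft_force: [-2.1, -0.1, -0.4]
finger_gap: 85.5
t 1.9 pos [470.6  82.7 109.5] rot [-1.7998e+02 -1.0000e-01  1.7218e+02] F [-0.   0.4  0.2] gap 85.3
tool mm -1.0 -0.6 71.5 twist rad -0.0003 total 71.5
```

View pics/top1.png

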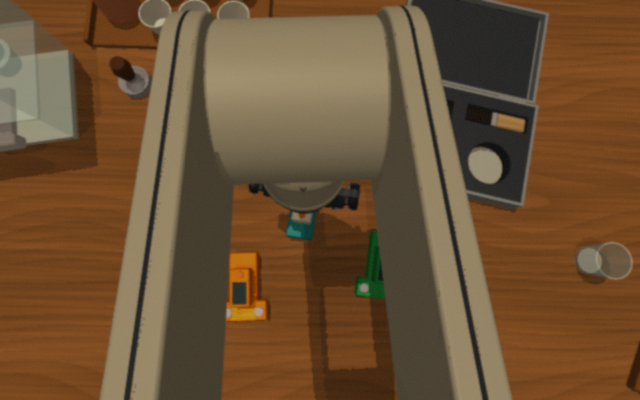

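View pics/scene1.png

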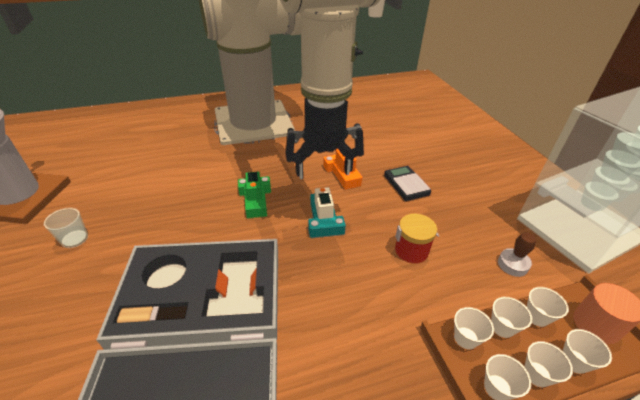

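The gripper stands open over the meter at scene (325,160), and the meter at (325,210) hasn't moved. Next I descend and grasp.

```bash
python3 -m crank '{"slide":[[-0.001,-0.0005,0.015],[0,0,0.02],[0,0,0.018],[0,0,0.012],[0,0,0.0065],[0,0,0]],"twist":[0,0,0,0,0,0]}' 0 
python3 -m crank '{"slide":[[0,0,0],[0,0,0],[0,0,0],[0,0,0],[0,0,0],[0,0,0],[0,0,0],[0,0,0]],"twist":[0,0,0,0,0,0,0,0]}' 1 80
python3 -c "
from h import *
go(471.5,82,110,168)"
```

```text
time: 2.5
tool_pos: [471.3, 83.1, 38.2]
tcp_rot: [-180.0, -0.1, 172.1]
ft_force: [-0.7, -0.0, -0.1]
finger_gap: 85.4
time: 3.3
tool_pos: [472.7, 83.0, 39.7]
tcp_rot: [180.0, 0.1, 172.2]
ft_force: [0.3, 0.8, 5.1]
finger_gap: 30.9
t 3.3 pos [472.7  83.   39.7] rot [1.7998e+02 9.0000e-02 1.7216e+02] F [0.3 0.8 5.1] gap 30.9
tool mm 1.0 -1.2 -70.3 twist rad 0.0726 total 70.3
```

```bash
python3 -m crank '{"slide":[[0,0,-0.01],[0,0,-0.02],[0,0,-0.02],[0,0,-0.02],[0,0,0],[0,0,0]],"twist":[0,0,0,0.036,0.036,0]}'
python3 -c "
from h import *
import cv2
from bench import viewer
s=viewer.snapshot('scene');cv2.imwrite('pics/scene2.png',s['img'][:,:,::-1])
cv2.imwrite('pics/z2.png',cv2.resize(s['img'][100:260,240:400,::-1],(600,600),interpolation=cv2.INTER_CUBIC))
go(614.3,-120.9,110,168)"
```

```text
time: 3.9
tool_pos: [472.1, 82.9, 109.7]
tcp_rot: [180.0, 0.1, 168.0]
ft_force: [-0.1, -0.3, -1.6]
finger_gap: 30.9
t 3.95 pos [471.6  82.9 108.9] rot [-1.7999e+02 -2.0000e-02  1.6808e+02] F [-0.2  0.3 -3.8] gap 30.7
tool mm -181.7 -169.9 -1.1 twist rad 0.0014 total 248.8
```

View pics/z2.png

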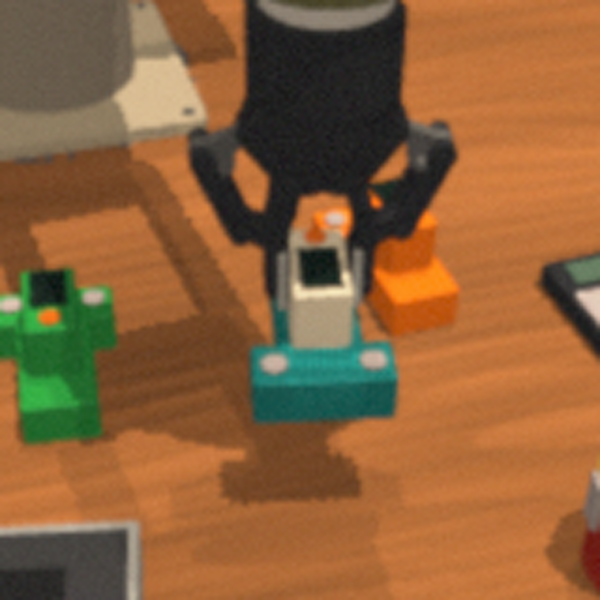

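The meter is held level, with the head at zoom (322,380) and the shadow clear below it. Next I carry it over the cutout.

```bash
python3 -m crank '{"slide":[[-0.015,-0.014,0],[-0.026,-0.0243,0],[-0.03,-0.028,0],[-0.03,-0.028,0],[-0.03,-0.028,0],[-0.026,-0.0243,0],[-0.017,-0.016,0],[-0.0077,-0.0073,0]],"twist":[0,0,0,0,0,0,0,0]}'
python3 -m crank '{"slide":[[0,0,0],[0,0,0]],"twist":[0,0]}'
python3 -c "
from h import *
import cv2
from bench import viewer
s=viewer.snapshot('scene');cv2.imwrite('pics/z3.png',cv2.resize(s['img'][180:340,150:310,::-1],(600,600),interpolation=cv2.INTER_CUBIC))
t=viewer.snapshot('top');cv2.imwrite('pics/z3t.png',t['img'][:,:,::-1])
go(614.3,-120.9,76,168)"
```

```text
time: 4.75
tool_pos: [614.4, -122.9, 107.6]
tcp_rot: [-180.0, -0.1, 168.0]
ft_force: [-0.4, -0.2, -1.8]
finger_gap: 31.1
time: 4.95
tool_pos: [613.5, -120.0, 108.0]
tcp_rot: [180.0, -0.1, 168.1]
ft_force: [-0.1, 0.6, -2.7]
finger_gap: 30.7
t 5.05 pos [ 613.6 -119.6  108.4] rot [ 1.7998e+02 -7.0000e-02  1.6811e+02] F [ 0.6 -0.1 -2.1] gap 30.6
tool mm -0.9 -1.1 32.4 twist rad 0.002 total 32.5
```

View pics/z3.png

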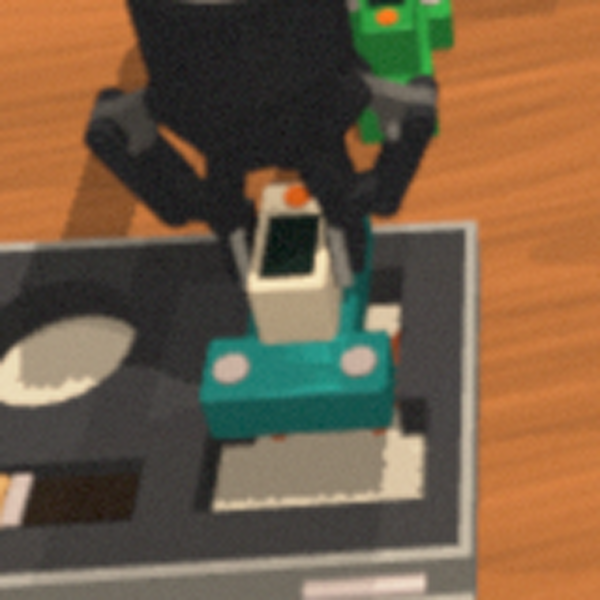

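View pics/z3t.png

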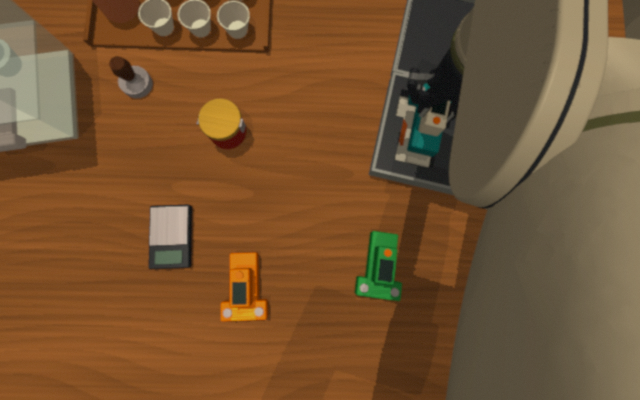

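Run:
```python
from h import *
from bench import viewer
S=viewer.snapshot("scene");T=viewer.snapshot("top")
np.set_printoptions(precision=1,suppress=True)
for n,P in (("cream near edge",zm(S,[(249,286),(332,280)],150,180,3.75,136)),("head front bottom/top",zm(S,[(211,436),(392,428)],150,180,3.75,70)),("head top",zm(S,[(202,388),(391,376)],150,180,3.75,100)),("discs",zm(S,[(231,368),(358,361)],150,180,3.75,101))):
    d=P[1]-P[0];print(n,P,P.mean(0),np.linalg.norm(d),"yaw",np.degrees(np.arctan2(d[1],d[0]))-90)
a=np.radians(-12);print("expected head front mid",614.3+56*np.cos(a),-120.9+56*np.sin(a),"cream near",614.3+30*np.cos(a),-120.9+30*np.sin(a))
```

```text
cream near edge [[ 639.6 -139.5  136. ]
 [ 645.5 -107.2  136. ]] [ 642.5 -123.3  136. ] 32.85601670793654 yaw -10.415506974118188
head front bottom/top [[ 658.2 -167.7   70. ]
 [ 675.2  -94.4   70. ]] [ 666.7 -131.1   70. ] 75.2299862043292 yaw -13.020090500383148
head top [[ 656.3 -165.5  100. ]
 [ 671.4  -91.1  100. ]] [ 663.8 -128.3  100. ] 75.96764691600438 yaw -11.50618168614156
discs [[ 650.2 -153.5  101. ]
 [ 660.9 -103.   101. ]] [ 655.6 -128.2  101. ] 51.57915866444326 yaw -12.0378560110439
expected head front mid 669.0762656410931 -132.54305468579452 cream near 643.6444280220142 -127.13735072453278
```

```bash
python3 -m crank '{"slide":[[-0.003,-0.002,0],[0,0,0.01],[0,0,0.01],[0,0,0.006],[0,0,0]],"twist":[0,0,0,0,0]}'
python3 -c "
from h import *
import cv2
from bench import viewer
s=viewer.snapshot('scene');cv2.imwrite('pics/z4.png',cv2.resize(s['img'][180:340,150:310,::-1],(600,600),interpolation=cv2.INTER_CUBIC))
go(616,-122.5,45,168)"
```

```text
time: 5.65
tool_pos: [615.4, -123.1, 80.5]
tcp_rot: [180.0, -0.2, 168.0]
ft_force: [-0.2, 0.5, -2.0]
finger_gap: 30.5
t 5.7 pos [ 616.  -123.3   81.4] rot [ 1.7999e+02 -1.3000e-01  1.6804e+02] F [ 0.4 -0.2 -1.9] gap 30.4
tool mm 0.2 0.8 36.4 twist rad 0.0006 total 36.4
```

View pics/z4.png

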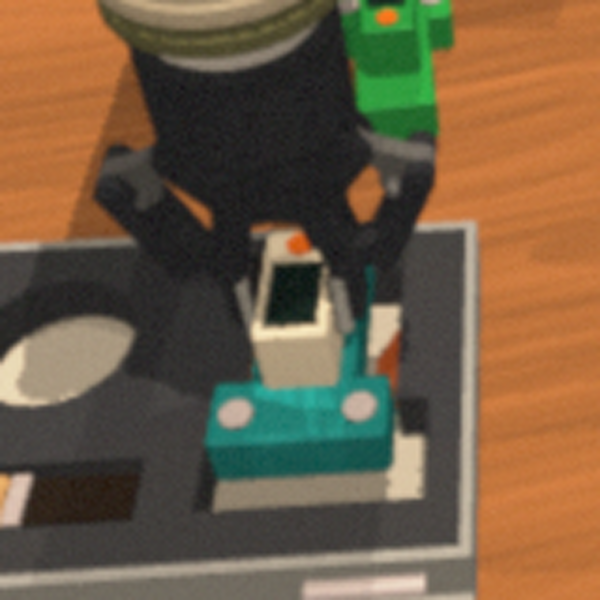

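Run:
```python
from h import *
from bench import viewer
S=viewer.snapshot("scene")
np.set_printoptions(precision=1,suppress=True)
for n,P in (("head bottom",zm(S,[(213,479),(391,466)],150,180,3.75,43)),("head top",zm(S,[(206,433),(391,420)],150,180,3.75,73)),("discs",zm(S,[(235,413),(359,406)],150,180,3.75,74)),("cream near",zm(S,[(255,336),(334,330)],150,180,3.75,109)),("cut head edge at z36",zm(S,[(194,511),(424,499)],150,180,3.75,36)),("cut tail right at 36",zm(S,[(402,270)],150,180,3.75,36))):
    d=P[-1]-P[0];print(n,P,P.mean(0),np.linalg.norm(d),"yaw",np.degrees(np.arctan2(d[1],d[0]))-90)
```

```text
head bottom [[ 660.4 -172.    43. ]
 [ 675.2  -97.7   43. ]] [ 667.8 -134.9   43. ] 75.81399736744656 yaw -11.203836000586762
head top [[ 658.4 -169.2   73. ]
 [ 673.2  -94.2   73. ]] [ 665.8 -131.7   73. ] 76.42248137004731 yaw -11.208751518596756
discs [[ 652.4 -156.8   74. ]
 [ 663.2 -106.2   74. ]] [ 657.8 -131.5   74. ] 51.76218547984607 yaw -12.103356629660524
cream near [[ 643.  -141.9  109. ]
 [ 648.7 -110.3  109. ]] [ 645.8 -126.1  109. ] 32.12345911576049 yaw -10.388735300860006
cut head edge at z36 [[ 669.2 -181.8   36. ]
 [ 690.6  -86.5   36. ]] [ 679.9 -134.2   36. ] 97.59815292384955 yaw -12.696393083993357
cut tail right at 36 [[559.6 -75.   36. ]] [559.6 -75.   36. ] 0.0 yaw -90.0
```

```bash
python3 -m crank '{"slide":[[-0.0022,0.0015,0],[0,0,0.006],[0,0,0.006],[0,0,0.004],[0,0,0]],"twist":[0.014,0,0,0,0]}' - 110
python3 -c "
from h import *
go(618,-121.5,44.5,167.3)"
```

```text
time: 6.25
tool_pos: [618.5, -122.3, 65.4]
tcp_rot: [180.0, -0.1, 167.2]
ft_force: [-0.7, 0.3, -1.6]
finger_gap: 30.2
t 6.25 pos [ 618.5 -122.3   65.4] rot [ 1.7999e+02 -1.2000e-01  1.6724e+02] F [-0.7  0.3 -1.6] gap 30.2
tool mm 0.7 0.7 20.9 twist rad -0.0011 total 21.0
```

```bash
python3 -m crank '{"slide":[[0,0,0.005],[0,0,0.005],[0,0,0.003],[0,0,0]],"twist":[0,0,0,0]}'
python3 -c "
from h import *
go(618,-121.5,44.5,167.3)"
```

```text
time: 6.65
tool_pos: [619.6, -122.6, 54.0]
tcp_rot: [-180.0, 0.0, 167.2]
ft_force: [-0.4, 0.1, -0.2]
finger_gap: 29.9
t 6.65 pos [ 619.6 -122.6   54. ] rot [-1.8000e+02  2.0000e-02  1.6724e+02] F [-0.4  0.1 -0.2] gap 29.9
tool mm 1.8 0.7 9.5 twist rad -0.001 total 9.7
```

```bash
python3 -m crank '{"slide":[[0,0,0.002],[0,0,0.002],[0,0,0.002],[0,0,0]],"twist":[0,0,0,0]}'
python3 -m crank '{"slide":[[0,0,0.001],[0,0,0.001],[0,0,0]],"twist":[0,0,0]}'
python3 -c "
from h import *
import cv2
from bench import viewer
s=viewer.snapshot('scene');cv2.imwrite('pics/z5.png',cv2.resize(s['img'][180:340,150:310,::-1],(600,600),interpolation=cv2.INTER_CUBIC))
go(618,-121.5,44.5,167.3)"
```

```text
time: 7.05
tool_pos: [620.8, -122.9, 49.3]
tcp_rot: [-180.0, 0.2, 167.2]
ft_force: [1.2, 0.5, 2.6]
finger_gap: 30.2
time: 7.35
tool_pos: [619.9, -122.7, 45.9]
tcp_rot: [-180.0, 0.1, 167.2]
ft_force: [3.3, -0.9, 1.8]
finger_gap: 30.3
t 7.4 pos [ 619.9 -122.7   45.9] rot [-1.8000e+02  6.0000e-02  1.6724e+02] F [ 4.1 -0.7  1.4] gap 29.8
tool mm 2.1 0.7 1.4 twist rad -0.0011 total 2.6
```

View pics/z5.png

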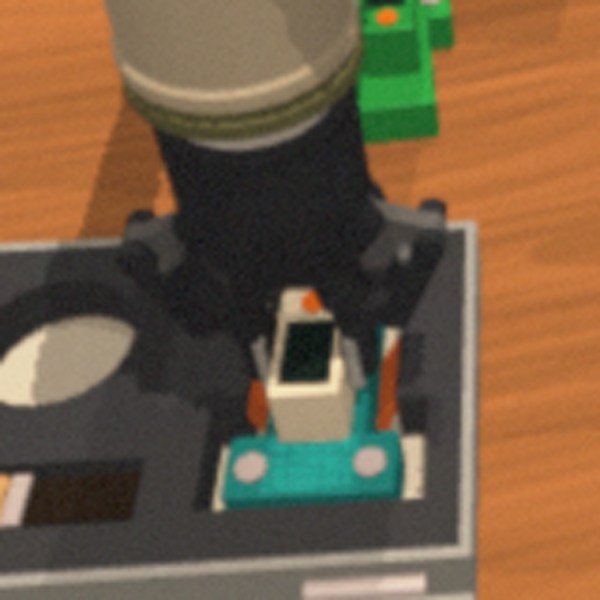

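```bash
python3 -m crank '{"slide":[[0,0,0.001],[0,0,0.001],[0,0,0]],"twist":[0,0,0]}'
python3 -m crank '{"slide":[[0,0,0.001],[0,0,0.001],[0,0,0]],"twist":[0,0,0]}'
python3 -c "
from h import *
go(618,-121.5,44.5,167.3)"
```

```text
time: 7.7
tool_pos: [619.9, -122.6, 45.9]
tcp_rot: [-180.0, 0.1, 167.2]
ft_force: [-4.3, 0.9, 16.4]
finger_gap: 30.3
time: 8.0
tool_pos: [619.9, -122.7, 45.8]
tcp_rot: [-180.0, 0.1, 167.2]
ft_force: [-13.7, 3.3, 31.3]
finger_gap: 30.2
t 8.0 pos [ 619.9 -122.7   45.8] rot [-1.7998e+02  5.0000e-02  1.6725e+02] F [-13.7   3.3  31.3] gap 30.2
tool mm 2.1 0.7 1.3 twist rad -0.0009 total 2.6
```

```bash
python3 -m crank '{"slide":[[0,0,-0.0015],[0,0,-0.0015],[0,0,0]],"twist":[0,0,0]}'
python3 -m crank '{"slide":[[0,0,0],[0,0,0],[0,0,0],[0,0,0],[0,0,0],[0,0,0]],"twist":[0,0,0,0,0,0]}' 0
python3 -c "
from h import *
go(618,-121.5,150,167.3)"
```

```text
time: 8.3
tool_pos: [619.9, -122.7, 45.8]
tcp_rot: [-180.0, 0.1, 167.2]
ft_force: [-1.3, 0.4, 10.3]
finger_gap: 29.9
time: 8.9
tool_pos: [619.3, -122.5, 44.6]
tcp_rot: [180.0, -0.0, 167.2]
ft_force: [0.0, 0.6, -0.1]
finger_gap: 85.6
t 8.9 pos [ 619.3 -122.5   44.6] rot [ 1.8000e+02 -2.0000e-02  1.6723e+02] F [ 0.   0.6 -0.1] gap 85.6
tool mm 1.5 0.7 -105.4 twist rad -0.0012 total 105.4
```

```bash
python3 -m crank '{"slide":[[0,0,-0.01],[0,0,-0.02],[0,0,-0.03],[0,0,-0.03],[0,0,-0.03],[0.0,0.02,-0.03],[0.02,0.03,0],[0.02,0.035,0]],"twist":[0,0,0,0,0,0,0,0]}'
python3 -m crank '{"slide":[[0.02,0.04,0],[0.02,0.04,0],[0.02,0.04,0],[0.02,0.04,0],[0.02,0.04,0],[0.01,0.04,0],[0.0,0.03,0],[0,0,0]],"twist":[0,0,0,0,0,0,0,0]}'
python3 -c "
from h import *
import cv2
from bench import viewer
s=viewer.snapshot('scene');cv2.imwrite('pics/scene6.png',s['img'][:,:,::-1]);t=viewer.snapshot('top');cv2.imwrite('pics/top6.png',t['img'][:,:,::-1])
cv2.imwrite('pics/z6.png',np.hstack([cv2.resize(s['img'][245:335,195:285,::-1],(400,400),interpolation=cv2.INTER_CUBIC),cv2.resize(t['img'][80:180,370:470,::-1],(400,400),interpolation=cv2.INTER_CUBIC)]))
go(618,-121.5,150,167.3)"
```

```text
time: 9.7
tool_pos: [600.1, -30.9, 197.7]
tcp_rot: [180.0, 0.2, 167.1]
ft_force: [0.3, 1.1, -0.8]
finger_gap: 85.3
time: 10.5
tool_pos: [551.3, 260.7, 195.8]
tcp_rot: [179.9, 0.0, 167.5]
ft_force: [-0.6, -0.2, 0.1]
finger_gap: 85.8
t 10.6 pos [551.4 257.4 195.4] rot [-1.8000e+02  3.0000e-02  1.6733e+02] F [-0.7 -0.4  0.9] gap 85.6
tool mm -148.1 -355.1 45.4 twist rad 0.0005 total 387.4
```

View pics/z6.png

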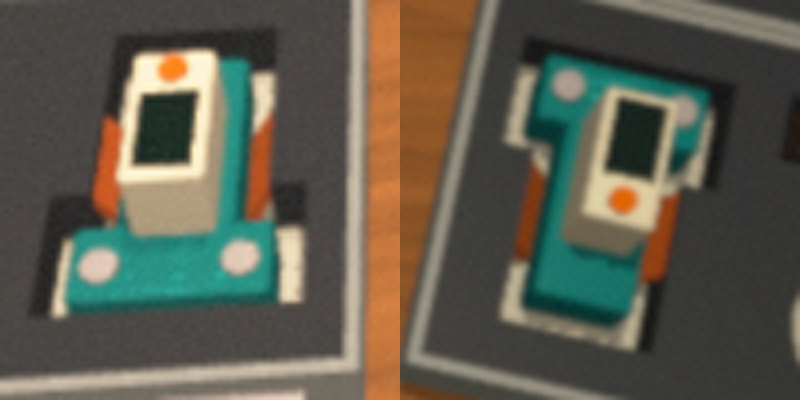

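View pics/top6.png

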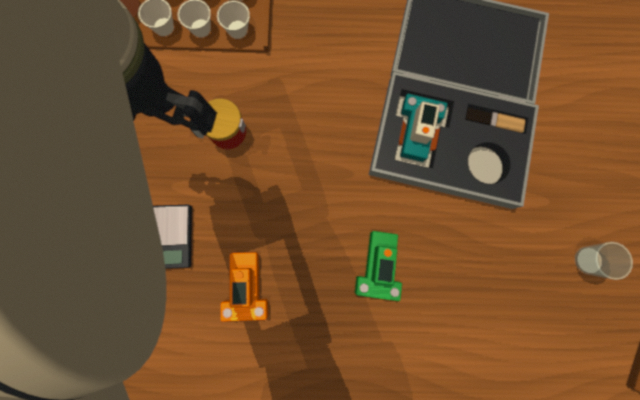

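Run:
```python
from h import *
import cv2
from bench import viewer
S=viewer.snapshot("scene");T=viewer.snapshot("top")
np.set_printoptions(precision=1,suppress=True)
Pm=lambda s:np.diag([1,1,1])@np.array([[s["fx"],0,s["cx"]],[0,s["fy"],s["cy"]],[0,0,1]])@np.c_[s["R"],s["t"]]
def un(p,u0,v0,k): return np.array([u0+(p[0]+.5)/k-.5,v0+(p[1]+.5)/k-.5])
def tri(a,b):
    X=cv2.triangulatePoints(Pm(S),Pm(T),a,b).ravel();return X[:3]/X[3]
k=400/90
print("before: disc+y",tri(un((282,262),290,175,400/70),un((126,88),265,160,k)),"disc-y",tri(un((140,274),290,175,400/70),un((258,110),265,160,k)),"button",tri(un((186,83),290,175,400/70),un((164,243),265,160,k)))
print("now: disc+y",tri(un((241,257),195,245,k),un((169,85),370,80,4)),"disc-y",tri(un((97,266),195,245,k),un((284,108),370,80,4)),"button",tri(un((173,68),195,245,k),un((223,200),370,80,4)))
print("ref insert corners:", tri(un((304,302),195,245,k),un((125,38),370,80,4)),tri(un((276,29),195,245,k),un((98,318),370,80,4)))
```

```text
before: disc+y [516.3 102.9  30.2] disc-y [508.9  50.9  30.9] button [451.3  85.3  67.4]
now: disc+y [ 665.3 -106.2   36.4] disc-y [ 655.4 -157.6   37.9] button [ 599.1 -118.4   72.6]
ref insert corners: [688.5 -87.1  33.4] [556.7 -74.7  34.1]
```

View pics/scene6.png

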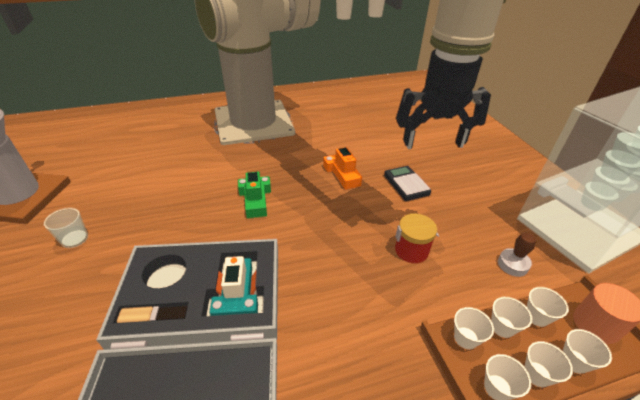

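```bash
python3 -c "
import cv2
a=cv2.imread('pics/scene0.png');b=cv2.imread('pics/scene6.png')
for n,(x0,x1,y0,y1) in dict(tin=(390,445,210,265),scale=(380,435,163,203),orange=(320,368,145,190),green=(232,275,168,218)).items():
    print(n,cv2.absdiff(a,b)[y0:y1,x0:x1].mean().round(2))
from bench import status,hand_in
s=status.sense();print(s['time'],s['ft_force'].round(1),s['qd'].round(2))
print(hand_in())"
```

```text
tin 7.3
scale 8.38
orange 10.72
green 6.29
10.7 [ 0.3 -0.4  0.2] [-0.61 -0.16  0.32 -0.02 -0.07  0.05]
the job is handed in; nothing more can be done
None
```

The meter is in the T cutout with its wide head in the wide end. I pressed it down until it stopped, let go, moved the arm clear and handed the job in at about 10.7 s.

**Seating depth:**
- The tool stopped firmly at 45.8 mm and did not move as the push rose to 31 N. That is 6.1 mm above its height at the grasp, and fully home should be 6 mm.
- Locating the meter's features in the two camera views shows a rise of 5.2 to 7.0 mm, about 6.1 mm on average, also consistent with fully home.
- **One disagreement:** the same method puts the insert's corners at 33–34 mm instead of 36. I took this as imprecise corner picking plus calibration error, so the camera check alone is only good to about 2 mm.

**Other objects:** the tin, the scale and the look-alikes appear at the same places in the before and after scene pictures. My pixel-difference check on them (mean 6–11 grey levels) was inconclusive, since image noise and the arm's shadow also change those values.

**At hand-in:** the gripper was open about 195 mm up, and the wrist force read close to zero.

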